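# Stow the camera in the sprung-lid dust box and hold the lid just below balance

### The arm

A 7-joint arm with a two-finger parallel gripper is mounted at the origin on the work surface; the furniture and walls round the work are solid. World frame = base frame: x ahead of the robot, y to its left, z up, the work surface at z = 0. Lengths are in m, angles in rad, forces in N, time in s.
With the tool pointing down it reaches from about 0.425 to 0.825 m from the base axis. Payload 3.6 kg.
Tool frame: the origin (TCP) lies midway between the tips of the shut fingers; the grasp point (between the pads) lies 19 mm behind it; z points along the fingers, y is the line along which they close (so a half turn about z gives the same grasp; the last joint's range is limited). The gripper opens to 85 mm and grips with 20 to 120 N. Pads are 22 mm wide; open, the fingers measure 114 mm over their backs; the gripper's body (76 mm by 85 mm) begins 54 mm behind the grasp point. The pads swing forward as they close: fully open they stand 13 mm farther back than shut.
Start: joints at [1.109, 0.615, -0.013, 1.423, 0.008, 1.103, -0.04], TCP at [0.274, -0.589, 0.231] pointing down, gripper open.
Joint ranges: [-3.12, 3.12], [-0.3, 2.06], [-1.34, 1.32], [0.26, 2.42], [-1.36, 4.5], [0.01, 1.98], [-2.84, 2.84]. Speed limits (rad/s): [2.79, 2.79, 3.14, 3.14, 3.14, 3.14, 3.14].

### API

Orientations are given as a unit quaternion [x, y, z, w].
In Python, from station import arm gives the robot as it stands.
- The arm moves only by the tool jog_arm, never from a script. Its argument "targets" is a list of rows, each a list of 5 numbers: the shift along the world's x, y, z in units of 0.5 m (1.0 is 0.5 m), then the turn about the world's z in units of 90 degrees (1.0 is 90 degrees), then the opening, from 0 (shut) to 1 (fully open). A call has 1 to 8 rows; each row shifts and turns the commanded pose from where the row before left it; what a row does not reach is not made up. A row lasts 1/10 s, in which the tool goes at most 50 mm and 8.59 degrees, less where a joint would pass 70% of its speed; a pose out of reach is approached as far as the arm can. A call with a number of a shift or a turn outside -1 to 1 is refused whole. A call with a gripper value outside its range is refused whole. The fingers move at their own pace and stop on an object; the grip force is fixed at half the most. Time passes only in rows, so rows that do not move let the fingers close. It gives the time, the measured TCP pose, the force, the opening and the grip force at its end, in the units of the state.
- arm.get_state(): the state, without advancing time (a new reading comes with each control period).
- arm.grab_frame(name): name is "side" or "top" or "wrist"; returns a dict with "image" (480x640x3 uint8, red, green, blue), "fx", "fy", "cx", "cy" (pixels), "T" (4x4, takes a point from camera to world coordinates); the wrist camera has in their place "tool_from_camera" (4x4, takes a point from camera to tool coordinates, whose origin is the TCP and whose axes are the flange's). Camera axes: x right, y up, looking along -z (the intrinsics and any distortion apply to the point x, -y, -z); pixel columns grow to the right and rows downward; lengths in m; the calibration is good to about 2 mm. A picture is of the moment at which its call begins: read the wrist's pose just before it. There is no depth.
- arm.finish_job(): hands the job in; it is judged then, once.
The state is a dict: "time_s": time; "joints": joint angles; "joint_vel": joint speeds; "joint_torque": joint torques, N m; "eef_pos": TCP position; "tcp_rot": TCP orientation; "contact_force": force on the tool from outside, world axes, zero at the start; "moment": the same for the moment, N m; "gripper_width": finger opening in m; "finger_force": force on a finger pad.
Only numpy, scipy, OpenCV 4.12 (cv2) and the standard library are available. Lean on these libraries where they do the work, as an engineer would, in place of code of your own. Each camera call takes 0.05 s, during which the arm holds its last target. There are 200 camera calls.

### The job

Before sanding starts, the black pocket camera goes into the blue dust box. Raise the box's sprung lid by its red grip past its balance point so that the spring holds it open, stand the camera upright on the box floor without dropping it and let go of it; then take the red grip again, draw the lid down and finish while still holding it by that grip, motionless just below the balance point (yellow pointer in the green band of the scale), without letting the lid slam shut. Leave the tape, the sander and the sanding block where they are.

Things in the scene. Friction and masses are not known exactly. Their poses are not given: they have to be found in the camera images.
- dust_box: Blue steel box fixed to the table, 190 (its x) x 200 (its y) x 85 mm tall, open on top under its hinged lid. Walls 6 mm, inside 178 x 188 mm, inner floor 9 mm above the table. Origin: centre of its underside, on the table. Its x axis points from its front (robot side, where the red grip is) to the hinge at the back.
- box_floor (a point): Centre of the box's inner floor (top of the black mat), 9 mm above the table.
- lid (a joint): Lid angle, rad: 0 shut (level), grows as the front edge rises, stop at 1.45. Plate 190 x 200 x 8 mm, sprung, hinge damping 0.25 N m s/rad. Balance point 0.95: below it the lid sinks shut, above it it rises to the stop and stays. 'Just below' is the green band, 0.69 to 0.93. At the grip: about 1.6 N lifts it from shut, 2 N pulls it off the stop, 0.4 N up holds it at 0.82.
- lid_grip (a point): Red cylinder, 24 mm diameter, 30 mm long along the box's y, on a steel tongue (14 mm wide, 8 thick) at mid front of the lid. This point: its centre, in the lid plane, 238 mm from the hinge line, 43 mm from the lid's edge; shut, 90 mm above the table, free below and beside. x points to the hinge, z is the lid's normal. Pinched from above on its flat ends it turns in the fingers as the lid swings.
- camera_center (a point): Black pocket camera, 0.14 to 0.28 kg, standing on its base left or right of the box: body 23 mm thick (its x; lens a little more), 93 wide (its y), 54 tall (58 with knobs). This point: centre of the body, 27 mm above its base; z up. Grasp front to back.
- tape: Roll of cream masking tape, loose, 104 mm in diameter, 25 mm tall, lying flat left or right of the box; origin at the centre of its underside. Bystander.
- sander: Black orbital sander, loose, standing, about 140 x 150 mm and 175 mm tall, at the back left of the box; origin at the centre of its underside. Bystander.
- sanding_block: Brown sanding block, loose, 64 x 100 x 28 mm, at the right of the box; origin at the centre of its underside. Bystander.
- hinge_line (a point): Middle of the lid's hinge line at the back of the box: 95 mm behind the box's origin, 90 mm above the table. The hinge axis is the box's y axis.
- scale (a point): Middle of the green band of the quadrant scale on the box's left side (one like it on the right): 70 mm from the hinge line. White up to 0.69 rad of lid angle, green from 0.69 to 0.93, orange above. A yellow pointer on each side edge of the lid shows the angle.
Mind the look-alikes: they are no part of the job. Of the things like the part that bears camera_center, leave any that is orange; of the rest the smaller one is meant.

How it is judged:
By the outcome, as a careful person would: the job done as asked, in the order asked, and still so for the second after the job is handed in, while the arm keeps its last pose, push and grip.
It also fails if it takes over 64 s, if anything falls off the work surface, if the arm or the gripper's body presses on something with over 40 N, if the wrist force passes 120 N, or if a joint passes its speed limit or range.

## Working session

There is one attempt and no reset: what is moved stays moved. The work goes in short steps, Python scripts to look and compute and a tool call to move; the robot and the scene stay as the last step left them, time stands still between calls to the robot, and variables do not carry over. Pictures are saved under pics/ and viewed, at most 10 in all, crops included, and the job is handed in when it is done.

Besides the shell and the picture viewer there is one more tool, called after ">>>" as name(argument=value, ...) on one line, values as JSON. jog_arm: Moves the arm, as the interface text tells. Its arguments: {"type":"object","properties":{"targets":{"type":"array","items":{"type":"array","items":{"type":"number"}}}},"required":["targets"]}

```bash
ls; mkdir -p pics
cat > h.py <<'E'
import numpy as np, cv2
from station import arm
def grab(n,save=None):
    s=arm.get_state(); f=arm.grab_frame(n)
    if n=='wrist':
        from scipy.spatial.transform import Rotation as R
        T=np.eye(4);T[:3,:3]=R.from_quat(s['tcp_rot']).as_matrix();T[:3,3]=s['eef_pos'];f['T']=T@f['tool_from_camera']
    if save: cv2.imwrite('pics/'+save,f['image'][:,:,::-1])
    return f
def ray(f,u,v):
    d=np.array([(u-f['cx'])/f['fx'],-(v-f['cy'])/f['fy'],-1.]); d=f['T'][:3,:3]@d
    return f['T'][:3,3],d/np.linalg.norm(d)
def plane(f,u,v,z):
    o,d=ray(f,u,v); return o+d*(z-o[2])/d[2]
def cross(f,p,g,q):
    a,d=ray(f,*p);b,e=ray(g,*q)
    t=np.linalg.lstsq(np.c_[d,-e],b-a,rcond=None)[0]
    P,Q=a+t[0]*d,b+t[1]*e
    return (P+Q)/2,np.linalg.norm(P-Q)
def proj(f,P):
    c=np.linalg.inv(f['T'])@np.r_[P,1]; return f['cx']-f['fx']*c[0]/c[2], f['cy']+f['fy']*c[1]/c[2]
def blobs(f,lo,hi,amin=30):
    h=cv2.cvtColor(f['image'],cv2.COLOR_RGB2HSV); m=cv2.inRange(h,np.array(lo),np.array(hi))
    n,l,st,c=cv2.connectedComponentsWithStats(m)
    return m,[(st[i].tolist(),c[i].round(1).tolist()) for i in range(1,n) if st[i][4]>=amin]
E
python3 - <<'E'
from h import *
s=arm.get_state();print(s)
for n in('side','top'):
    f=grab(n,n+'0.png');print({k:v for k,v in f.items() if k!='image'})
E
```

```text
pics
{'time_s': 0.0, 'joints': array([ 1.10948143,  0.61597047, -0.01260948,  1.42493557,  0.00814433,
        1.10337808, -0.04040616]), 'joint_vel': array([-0.00044575, -0.00017413,  0.00254886,  0.00059734, -0.0001949 ,
        0.00225081, -0.00048023]), 'joint_torque': array([-2.72391475e-05, -4.69208980e+01,  2.59137098e-01, -1.71032882e+01,
        9.93762369e-03,  9.62832622e-03,  1.53096181e-05]), 'eef_pos': array([ 0.27347453, -0.58881553,  0.23009276]), 'tcp_rot': array([ 9.76450997e-01,  2.15735271e-01, -3.25055700e-04, -1.27965908e-03]), 'contact_force': array([-0.58400983, -0.14165308,  0.17883198]), 'moment': array([ 0.01216028, -0.03519331,  0.02972725]), 'finger_force': 0.0, 'gripper_width': 0.08535568195660691}
{'fx': 548.6179875237459, 'fy': 548.6179875237459, 'cx': 318.48767390240647, 'cy': 242.23417295279984, 'T': array([[-0.96336571,  0.10412559, -0.24715252,  0.25905557],
       [-0.26810679, -0.35079433,  0.89725252,  0.99634055],
       [ 0.00672725,  0.93064558,  0.36586001,  0.52452463],
       [ 0.        ,  0.        ,  0.        ,  1.        ]])}
{'fx': 482.6693695456567, 'fy': 482.6693695456567, 'cx': 326.28578248058756, 'cy': 238.4990072313707, 'T': array([[-5.92334807e-03,  9.72806593e-01, -2.31543186e-01,
         2.68911595e-01],
       [-9.99982435e-01, -5.81098336e-03,  1.16730322e-03,
        -4.48540642e-03],
       [-2.09933328e-04,  2.31546033e-01,  9.72823926e-01,
         1.30715898e+00],
       [ 0.00000000e+00,  0.00000000e+00,  0.00000000e+00,
         1.00000000e+00]])}
```

View pics/top0.png

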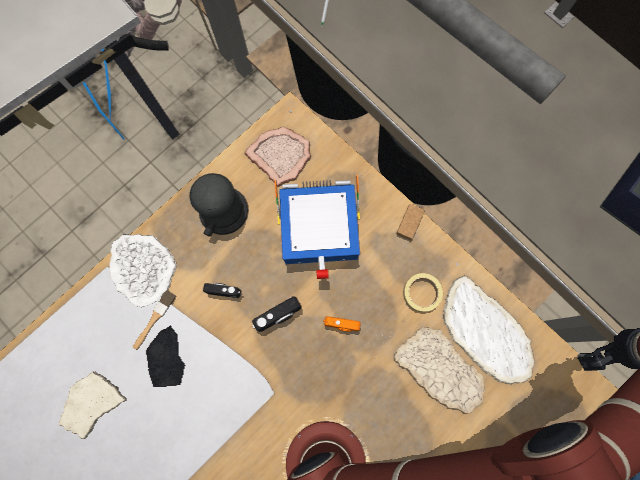

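View pics/side0.png

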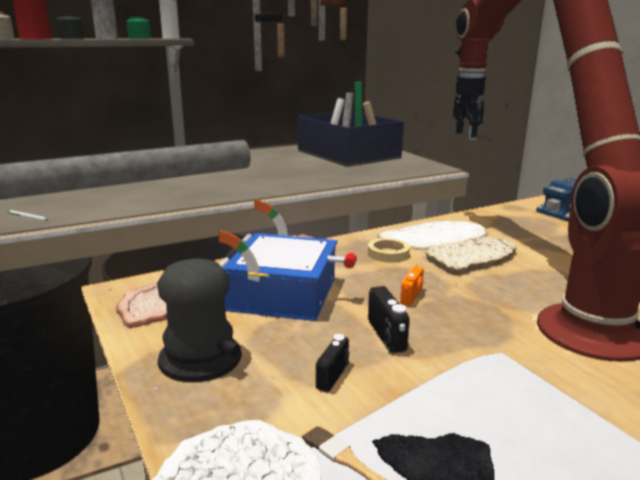

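The top view shows the box at about (320,222) with its red grip at (322,273). The small black camera is at (222,290), a larger black one at (277,315) and an orange one at (342,324). In the side view the grip is at (350,260) and the small camera at (333,362).

Run:
```python
from h import *
t=grab('top');s=grab('side')
def red(f,box):
    i=f['image'].astype(int);m=((i[:,:,0]>130)&(i[:,:,1]<70)&(i[:,:,2]<70)).astype(np.uint8);M=np.zeros_like(m);a,b,c,d=box;M[b:d,a:c]=m[b:d,a:c];y,x=np.nonzero(M);return x.mean(),y.mean(),len(x)
a=red(t,(300,255,345,290));b=red(s,(335,245,365,275));print(a,b,cross(t,a[:2],s,b[:2]))
# box blue outline top
i=t['image'].astype(int);m=((i[:,:,2]>100)&(i[:,:,0]<60)).astype(np.uint8);m[:, :250]=0;m[:,390:]=0;m[:150]=0;m[300:]=0
c=max(cv2.findContours(m,0,2)[0],key=cv2.contourArea);r=cv2.minAreaRect(c);bp=cv2.boxPoints(r);print('box',r);
for p in bp: print(p,plane(t,*p,.094).round(4))
# black cams
def dark(f,box,th=60):
    a,b,c,d=box;M=np.zeros(f['image'].shape[:2],np.uint8);M[b:d,a:c]=(f['image'].max(2)[b:d,a:c]<th);
    c=max(cv2.findContours(M,0,2)[0],key=cv2.contourArea);return c
for box in((195,275,250,305),(245,290,310,340)):
    c=dark(t,box,75);r=cv2.minAreaRect(c);print('cam',r)
    for p in cv2.boxPoints(r): print(p,plane(t,*p,.05).round(4))
c=dark(s,(305,325,360,400),75);print(cv2.boundingRect(c),cv2.minAreaRect(c));
S=s['image'][320:400,300:370];T=t['image'][270:310,190:260]
cv2.imwrite('pics/c.png',np.vstack([cv2.resize(S,(560,640//2*1),interpolation=2)[:,:,::-1],cv2.resize(T,(560,260),interpolation=2)[:,:,::-1]]))
```

```text
(np.float64(322.13186813186815), np.float64(273.35164835164835), 91) (np.float64(350.05479452054794), np.float64(258.2739726027397), 73) (array([0.46657384, 0.0051176 , 0.09323006]), np.float64(0.0005475279511835013))
box ((318.38946533203125, 221.5646209716797), (70.60246276855469, 75.95162963867188), 86.24827575683594)
[278.18515 188.82391] [0.6937 0.1207 0.094 ]
[353.97403 183.85416] [ 0.7064 -0.0803  0.094 ]
[358.59378 254.30533] [ 0.5155 -0.0885  0.094 ]
[282.8049 259.2751] [0.5037 0.1056 0.094 ]
cam ((221.77320861816406, 290.40521240234375), (37.335906982421875, 10.433361053466797), 7.431407928466797)
[202.58733 293.16357] [0.4236 0.3174 0.05  ]
[203.93678 282.81787] [0.4507 0.3153 0.05  ]
[240.95909 287.64685] [0.4374 0.2178 0.05  ]
[239.60963 297.99255] [0.4104 0.2204 0.05  ]
cam ((276.3529357910156, 314.0882263183594), (15.263372421264648, 50.24908447265625), 59.03623962402344)
[250.88235 320.47058] [0.3525 0.1893 0.05  ]
[293.97058 294.6176 ] [0.4183 0.0791 0.05  ]
[301.82352 307.70587] [0.3843 0.0584 0.05  ]
[258.7353  333.55884] [0.3193 0.1682 0.05  ]
(316, 338, 33, 54) ((332.1073913574219, 363.2228698730469), (26.76771354675293, 57.23581314086914), 35.21759033203125)
```

View pics/c.png

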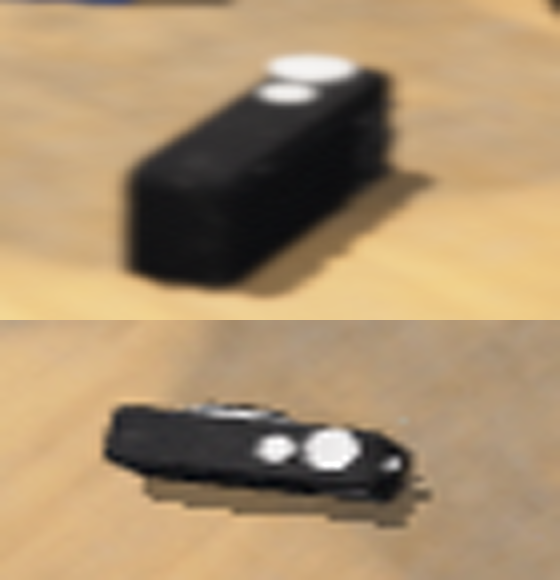

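Grip is at (0.467,0.005,0.093) with 0.5 mm ray gap, as expected from its 90 mm height. Box yaw is about 0.06 and its centre about (0.607,0.014). The target camera is near (0.43,0.268), yaw about 0.13. I'll move above the grip first.

>>> jog_arm(targets=[[0.024,0.074,0,-0.015,1],[0.024,0.074,0,-0.015,1],[0.024,0.074,0,-0.015,1],[0.024,0.074,0,-0.015,1],[0.024,0.074,0,-0.015,1],[0.024,0.074,0,-0.015,1],[0.024,0.074,0,-0.015,1],[0.024,0.074,0,-0.015,1]])

```text
time_s: 1.0
eef_pos: [0.37, -0.2919, 0.2313]
tcp_rot: [0.992, 0.122, 0.0, -0.0]
contact_force: [1.0, 0.5, -0.4]
gripper_width: 0.0854
finger_force: 0.0
```

>>> jog_arm(targets=[[0.024,0.074,0,-0.015,1],[0.024,0.074,0,-0.015,1],[0.024,0.074,0,-0.015,1],[0.024,0.074,0,-0.015,1],[0.024,0.074,0,-0.015,1],[0.024,0.074,0,-0.015,1],[0.024,0.074,0,-0.015,1],[0.024,0.074,0,-0.015,1]])

```text
time_s: 1.8
eef_pos: [0.4661, 0.004, 0.2314]
tcp_rot: [1.0, 0.028, 0.0, 0.0]
contact_force: [0.6, -0.5, 0.0]
gripper_width: 0.0854
finger_force: 0.0
```

Run:
```python
from h import *
s=arm.get_state();print(s['time_s'],s['eef_pos'],s['tcp_rot'],s['joints'],s['contact_force'])
f=grab('wrist','w1.png');print(f['T'].round(3),f['fx'],f['cx'],f['cy'])
i=f['image'].astype(int);m=((i[:,:,0]>110)&(i[:,:,1]<70)&(i[:,:,2]<70)).astype(np.uint8)
n,l,st,c=cv2.connectedComponentsWithStats(m)
for k in range(1,n):
  if st[k][4]>100: print(st[k],c[k],plane(f,*c[k],.093),plane(f,*c[k],.102), proj(f,[.4666,.005,.093]))
```

```text
1.8 [0.46606232 0.00399742 0.23137719] [9.99597302e-01 2.83762782e-02 1.41412664e-04 3.76825797e-05] [-0.00421754  0.33351982 -0.06862347  1.93179553  0.02931606  0.87693726
 -1.60185139] [ 0.64301269 -0.48458629  0.00332859]
[[ 0.057  0.947  0.318  0.548]
 [-0.998  0.055  0.018  0.009]
 [-0.    -0.318  0.948  0.374]
 [ 0.     0.     0.     1.   ]] 381.0122605976713 310.9099099125551 236.5418168948178
[288 206  39  29 966] [305.74534161 220.56625259] [0.4670015  0.00852847 0.093     ] [0.46960964 0.00854786 0.102     ] (np.float64(310.31445671447966), np.float64(221.3238891618426))
[312 317  85  28 563] [356.30017762 327.26820604] [ 0.37590528 -0.03905671  0.093     ] [ 0.38143538 -0.037511    0.102     ] (np.float64(310.31445671447966), np.float64(221.3238891618426))
```

View pics/w1.png

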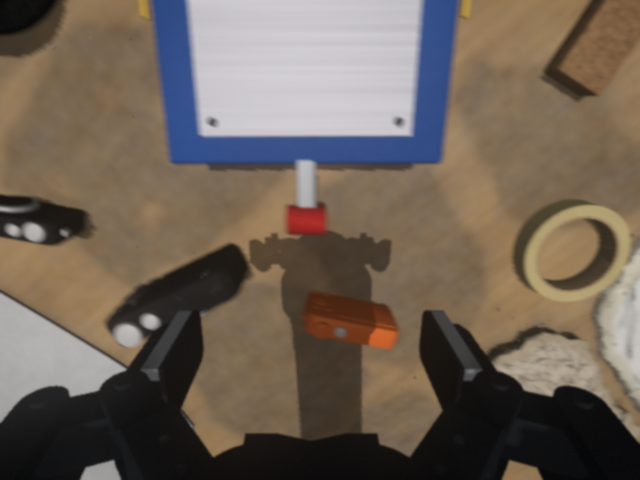

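The wrist view shows the box front level in the image, so yaw is aligned. The red grip is at (306,220), below it are the orange camera (350,320) and the larger black one (185,290). I'll descend and pinch.

>>> jog_arm(targets=[[0.004,0.006,-0.06,0,1],[0,0,-0.06,0,1],[0,0,-0.06,0,1],[0,0,-0.06,0,1],[0,0,-0.05,0,1],[0,0,-0.032,0,1],[0,0,0,0,1],[0,0,0,0,0]])

```text
time_s: 2.65
eef_pos: [0.468, 0.0054, 0.0705]
tcp_rot: [1.0, 0.029, 0.0, -0.0]
contact_force: [-0.4, 0.0, -0.1]
gripper_width: 0.0735
finger_force: 0.0
```

>>> jog_arm(targets=[[0,0,0,0,0],[0,0,0,0,0],[0,0,0,0,0],[0,0,0,0,0],[0,0,0,0,0]])

```text
time_s: 3.15
eef_pos: [0.4683, 0.0058, 0.071]
tcp_rot: [1.0, 0.029, 0.001, -0.0]
contact_force: [-0.8, 0.4, 4.7]
gripper_width: 0.0294
finger_force: 63.3
```

Run:
```python
from h import *
s=arm.get_state();print(s['time_s'],s['eef_pos'],s['contact_force'],s['gripper_width'],s['finger_force'])
f=grab('wrist');i=f['image'].astype(int);m=((i[:,:,0]>110)&(i[:,:,1]<70)&(i[:,:,2]<70)).astype(np.uint8)
grip=grab('side')['image'][200:320,200:400];cv2.imwrite('pics/g.png',np.hstack([cv2.resize(grip,(400,300),interpolation=2),cv2.resize(f['image'],(400,300))])[:,:,::-1])
```

```text
3.15 [0.46832261 0.00581065 0.07095633] [-0.81660078  0.36394473  4.72413634] 0.029389276810863403 63.25881242752075
```

View pics/g.png

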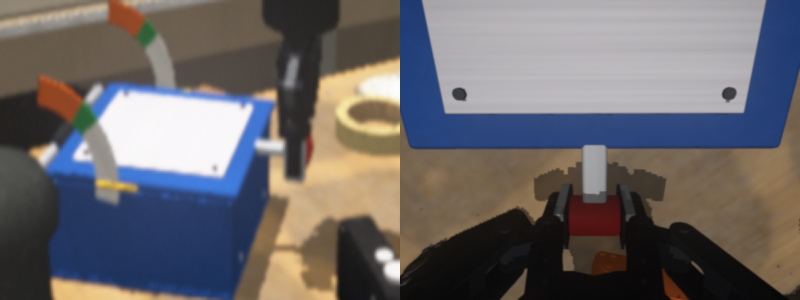

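Both ends of the grip are between the pads (29.4 mm, 63 N). Now I'll swing the lid up along its arc.

>>> jog_arm(targets=[[0.002,0,0.042,0,0],[0.005,0,0.041,0,0],[0.009,0.001,0.041,0,0],[0.013,0.001,0.04,0,0],[0.016,0.001,0.038,0,0],[0.019,0.001,0.037,0,0],[0.022,0.001,0.035,0,0],[0.025,0.002,0.033,0,0]])

```text
time_s: 4.05
eef_pos: [0.5228, 0.0091, 0.2226]
tcp_rot: [1.0, 0.029, -0.002, -0.0]
contact_force: [5.3, 0.5, -10.0]
gripper_width: 0.0291
finger_force: 60.7
```

Run:
```python
from h import *
s=arm.get_state();print(s['time_s'],s['eef_pos'],s['contact_force'],s['gripper_width'],s['finger_force'],s['moment'])
```

```text
4.05 [0.52277022 0.00914029 0.22262735] [ 5.27611169  0.52575223 -9.97185046] 0.02908070887008977 60.71978688240051 [ 0.08670269 -0.55608353  0.02448082]
```

>>> jog_arm(targets=[[0.028,0.002,0.031,0,0],[0.031,0.002,0.028,0,0],[0.033,0.002,0.025,0,0],[0.035,0.002,0.022,0,0],[0.037,0.002,0.019,0,0],[0.038,0.002,0.016,0,0],[0.04,0.002,0.012,0,0],[0.041,0.002,0.009,0,0]])

```text
time_s: 4.85
eef_pos: [0.663, 0.0176, 0.3034]
tcp_rot: [1.0, 0.029, -0.004, -0.0]
contact_force: [-0.9, 1.0, -0.6]
gripper_width: 0.0289
finger_force: 62.0
```

>>> jog_arm(targets=[[0,0,0,0,0],[0,0,0,0,0]])

```text
time_s: 5.05
eef_pos: [0.6642, 0.0177, 0.3034]
tcp_rot: [1.0, 0.029, -0.001, -0.001]
contact_force: [1.3, 1.4, -3.0]
gripper_width: 0.0291
finger_force: 62.4
```

Run:
```python
from h import *
s=arm.get_state();print(s['time_s'],s['eef_pos'],s['contact_force'],s['gripper_width'],s['finger_force'],s['moment'])
```

```text
5.05 [0.66418266 0.01765571 0.30343267] [ 1.31375916  1.41544318 -3.01410908] 0.029119339833318495 62.37082242965698 [ 0.34349484  0.10456906 -0.01461361]
```

>>> jog_arm(targets=[[0,0,0,0,1],[0,0,0,0,1],[0,0,0,0,1],[0,0,0,0,1],[0,0,0,0,1],[0,0,0,0,1],[0,0,0.02,0,1],[0,0,0.04,0,1]])

```text
time_s: 5.85
eef_pos: [0.664, 0.0169, 0.3339]
tcp_rot: [1.0, 0.029, -0.002, 0.0]
contact_force: [0.4, -0.1, 0.3]
gripper_width: 0.0855
finger_force: 0.0
```

Run:
```python
from h import *
s=arm.get_state();print(s['eef_pos'],s['contact_force'],s['gripper_width'])
f=grab('wrist');g=grab('side')['image'][130:310,200:440];cv2.imwrite('pics/g2.png',np.hstack([cv2.resize(g,(400,300),interpolation=2),cv2.resize(f['image'],(400,300))])[:,:,::-1])
```

```text
[0.66401432 0.01693952 0.33388228] [ 0.36932318 -0.09502453  0.25987634] 0.08548304237451762
```

View pics/g2.png

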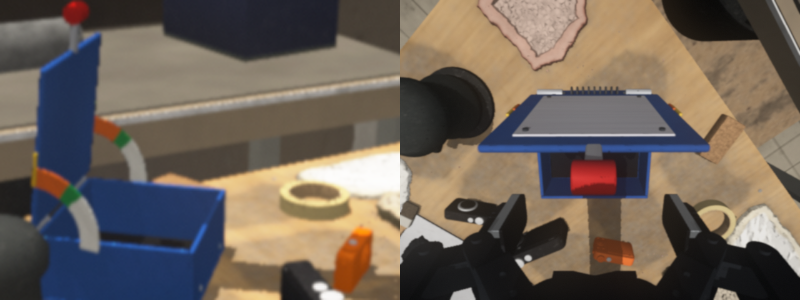

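The lid stays open at its stop (grip at (75,12) in the left crop, pointer at the top of the orange part). Next I'll rise and go over the small camera.

>>> jog_arm(targets=[[0,0,0.06,0,1],[-0.02,0.01,0.06,0,1],[-0.04,0.04,0,0.09,1],[-0.04,0.045,0,0.09,1],[-0.04,0.045,-0.02,0.09,1],[-0.04,0.045,-0.04,0.09,1],[-0.04,0.045,-0.06,0.09,1],[-0.04,0.045,-0.06,0.09,1]])

```text
time_s: 6.75
eef_pos: [0.5339, 0.1553, 0.3042]
tcp_rot: [0.898, 0.44, 0.001, 0.0]
contact_force: [0.1, 0.6, 0.5]
gripper_width: 0.0848
finger_force: 0.0
```

>>> jog_arm(targets=[[-0.04,0.045,-0.06,0.09,1],[-0.04,0.045,-0.06,0.09,1],[-0.04,0.045,-0.04,0.09,1],[-0.04,0.045,0,0.09,1],[-0.04,0.045,0,0.09,1],[-0.008,0.002,0,0.057,1],[0,0,0,0,1]])

```text
time_s: 7.45
eef_pos: [0.4297, 0.2689, 0.2247]
tcp_rot: [0.658, 0.753, -0.0, -0.0]
contact_force: [0.5, 0.9, 0.2]
gripper_width: 0.0854
finger_force: 0.0
```

Run:
```python
from h import *
s=arm.get_state();print(s['eef_pos'],s['tcp_rot'],s['joints'],s['contact_force'],s['gripper_width'])
f=grab('wrist','w2.png')
print('pred px',proj(f,[.43,.268,.05]),proj(f,[.43,.268,.01]))
```

```text
[0.429715   0.26885954 0.22473741] [ 6.58014697e-01  7.53005025e-01 -5.80158447e-05 -2.94686289e-04] [-0.25010562  0.44119153 -0.50668759  1.82970718  0.25941385  0.93682644
 -0.73678216] [0.46266673 0.87595476 0.21546066] 0.08544414481631091
pred px (np.float64(310.3581806718833), np.float64(211.0417175941277)) (np.float64(310.38263323150136), np.float64(200.38037592756564))
```

View pics/w2.png

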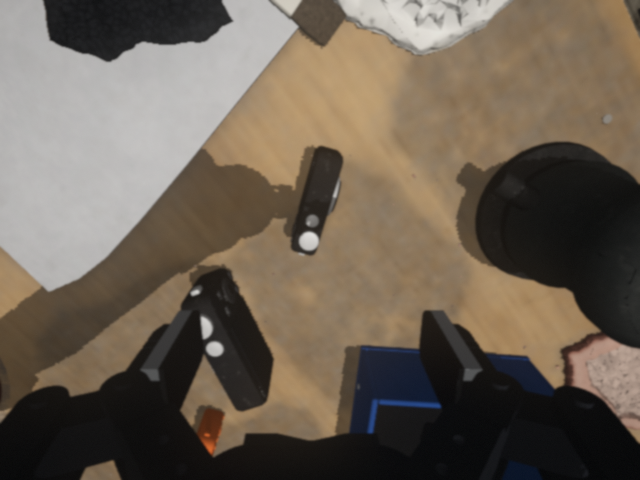

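The small camera is at (317,200) in the wrist view, tilted about 15°: I had the sign of its yaw wrong. I'll measure that, plus the knob heights across two views.

Run:
```python
from h import *
f=grab('wrist');t=grab('top')
i=f['image'];M=np.zeros((480,640),np.uint8);M[140:262,285:348]=(i[140:262,285:348].max(2)<75)
c=max(cv2.findContours(M,0,2)[0],key=cv2.contourArea);r=cv2.minAreaRect(c);print(r)
B=[plane(f,*p,.05) for p in cv2.boxPoints(r)]
for b in B: print(b.round(4))
print('mean',np.mean(B,0))
def white(f,box):
    a,b,c,d=box;m=np.zeros((480,640),np.uint8);q=f['image'][b:d,a:c];m[b:d,a:c]=(q.min(2)>150)
    n,l,st,ce=cv2.connectedComponentsWithStats(m);return [(st[k][4],ce[k]) for k in range(1,n) if st[k][4]>5]
W=white(f,(290,205,328,256));T=white(t,(205,282,240,300));print(W,T)
for w in W:
  for q in T:
    P,e=cross(f,w[1],t,q[1]); print(P.round(4),round(e,4))
```

```text
((313.9009704589844, 198.91848754882812), (30.8729248046875, 107.56370544433594), 16.63095474243164)
[0.412  0.2322 0.05  ]
[0.4271 0.3238 0.05  ]
[0.452 0.32  0.05 ]
[0.4391 0.2273 0.05  ]
mean [0.43254352 0.27580668 0.05      ]
[(np.int32(257), array([307.71595331, 239.43190661]))] []
```

>>> jog_arm(targets=[[0.003,0.003,-0.03,-0.06,1],[0.003,0.003,-0.05,-0.06,1],[0.003,0.002,-0.05,-0.058,1],[0,0,-0.05,0,1],[0,0,-0.03,0,1],[0,0,0,0,1]])

```text
time_s: 8.2
eef_pos: [0.4349, 0.2702, 0.1178]
tcp_rot: [0.758, 0.652, -0.002, 0.0]
contact_force: [-0.4, -0.1, -0.6]
gripper_width: 0.0851
finger_force: 0.0
```

Run:
```python
from h import *
s=arm.get_state();print(s['eef_pos'],s['tcp_rot'],s['contact_force'])
f=grab('wrist','w3.png');t=grab('top')
i=f['image'];M=np.zeros((480,640),np.uint8);M[60:330,240:400]=(i[60:330,240:400].max(2)<75)
c=max(cv2.findContours(M,0,2)[0],key=cv2.contourArea);r=cv2.minAreaRect(c);print(r)
B=[plane(f,*p,.054) for p in cv2.boxPoints(r)]
for b in B: print(b.round(4))
m=np.zeros((480,640),np.uint8);m[60:330,240:400]=(i[60:330,240:400].min(2)>150)
n,l,st,ce=cv2.connectedComponentsWithStats(m)
for k in range(1,n):
  if st[k][4]>50: print(st[k],ce[k],cross(f,ce[k],t,(231.5,289.7)))
```

```text
[0.43491544 0.27018021 0.11775686] [ 7.58344886e-01  6.51849051e-01 -2.41726981e-03  7.46681955e-05] [-0.40395434 -0.11073488 -0.59947755]
((304.12030029296875, 248.28472900390625), (83.46975708007812, 172.12953186035156), 19.328128814697266)
[0.3841 0.2393 0.054 ]
[0.4348 0.3308 0.054 ]
[0.4747 0.3099 0.054 ]
[0.4291 0.2126 0.054 ]
[329 213   4  29  88] [330.15909091 228.125     ] (array([ 0.44613506,  0.25857203, -0.03586939]), np.float64(0.005767834903882166))
[305 302  20  12 169] [314.81656805 307.47928994] (array([0.43203427, 0.24047591, 0.05832389]), np.float64(0.0019599993132774175))
```

View pics/w3.png

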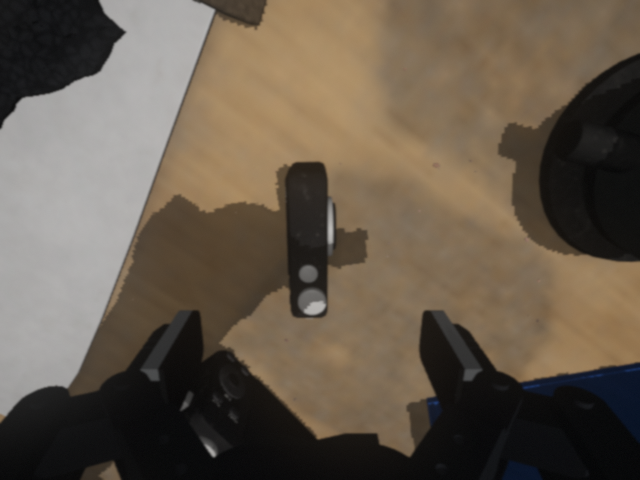

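The camera's top face spans (287–327, 163–317), aligned with the tool. The knob height comes out at 58 mm, as specified.

Run:
```python
from h import *
f=grab('wrist');s=arm.get_state();print(s['eef_pos'])
for p in((307,240),(307,163),(307,317)): print(plane(f,*p,.054).round(4))
```

```text
[0.43628698 0.27207241 0.12055133]
[0.4358 0.2824 0.054 ]
[0.4425 0.326  0.054 ]
[0.4282 0.2325 0.054 ]
```

>>> jog_arm(targets=[[-0.002,0.012,-0.05,0,1],[0,0,-0.05,0,1],[0,0,-0.05,0,1],[0,0,-0.04,0,1],[0,0,-0.02,0,1],[0,0,0,0,1],[0,0,0,0,0],[0,0,0,0,0]])

```text
time_s: 9.15
eef_pos: [0.4352, 0.2786, 0.016]
tcp_rot: [0.758, 0.653, 0.001, 0.0]
contact_force: [-1.0, -0.2, -0.9]
gripper_width: 0.0592
finger_force: 0.0
```

>>> jog_arm(targets=[[0,0,0,0,0],[0,0,0,0,0],[0,0,0,0,0],[0,0,0,0,0],[0,0,0,0,0],[0,0,0,0,0]])

```text
time_s: 9.75
eef_pos: [0.4348, 0.2784, 0.0155]
tcp_rot: [0.757, 0.653, 0.001, 0.0]
contact_force: [-0.5, -0.3, 5.2]
gripper_width: 0.0223
finger_force: 59.7
```

The camera is gripped at 22.3 mm and 60 N. I'll lift it and carry it over the box.

>>> jog_arm(targets=[[0,0,0.02,0,0],[0,0,0.04,0,0],[0,0,0.06,0,0],[0,0,0.06,0,0],[0,0,0.06,0,0],[0,0,0.06,0,0],[0.01,-0.02,0.05,0,0],[0.026,-0.046,0,0.013,0]])

```text
time_s: 10.55
eef_pos: [0.4523, 0.2487, 0.1937]
tcp_rot: [0.749, 0.663, 0.004, -0.0]
contact_force: [1.1, 0.3, -2.1]
gripper_width: 0.0223
finger_force: 59.1
```

>>> jog_arm(targets=[[0.03,-0.05,0,0.013,0],[0.03,-0.05,0,0.013,0],[0.03,-0.05,0,0.013,0],[0.03,-0.05,0,0.013,0],[0.03,-0.05,0,0.013,0],[0.03,-0.05,0,0.013,0],[0.03,-0.05,0,0.013,0],[0.03,-0.05,0,0.013,0]])

```text
time_s: 11.35
eef_pos: [0.5718, 0.0436, 0.1894]
tcp_rot: [0.694, 0.72, -0.001, -0.001]
contact_force: [1.2, 0.9, -2.0]
gripper_width: 0.0222
finger_force: 58.9
```

>>> jog_arm(targets=[[0.02,-0.04,0,0.013,0],[0.01,-0.025,0,0,0],[0,0,0,0,0],[0,0,0,0,0]])

```text
time_s: 11.75
eef_pos: [0.5864, 0.0138, 0.1896]
tcp_rot: [0.687, 0.727, -0.0, -0.001]
contact_force: [0.3, -0.1, -2.6]
gripper_width: 0.0226
finger_force: 58.9
```

Run:
```python
from h import *
s=arm.get_state();print(s['time_s'],s['eef_pos'],s['tcp_rot'],s['contact_force'],s['gripper_width'],s['finger_force'])
f=grab('wrist');g=grab('side')['image'][130:330,180:446];cv2.imwrite('pics/g3.png',np.hstack([cv2.resize(g,(400,300),interpolation=2),cv2.resize(f['image'],(400,300))])[:,:,::-1])
```

```text
11.75 [0.58635241 0.01382233 0.18964602] [ 6.86638595e-01  7.26998216e-01 -5.98830010e-06 -1.01624901e-03] [ 0.27224268 -0.0762803  -2.58127447] 0.022574796175103023 58.93553853034973
```

View pics/g3.png

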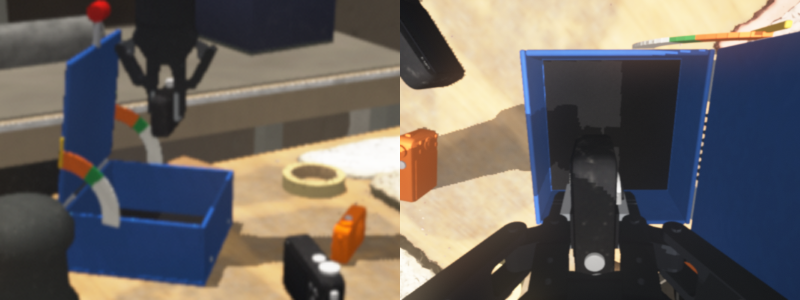

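The lid is open, and the camera is held straight above the mat. The box opening runs from about 527 to 712 in the right crop, so I'll shift 5 mm toward the hinge and lower.

>>> jog_arm(targets=[[0.01,0,-0.04,0,0],[0,0,-0.06,0,0],[0,0,-0.06,0,0],[0,0,-0.06,0,0],[0,0,-0.05,0,0],[0,0,-0.03,0,0],[0,0,-0.01,0,0],[0,0,0,0,0]])

```text
time_s: 12.65
eef_pos: [0.5923, 0.0133, 0.0348]
tcp_rot: [0.687, 0.727, 0.0, -0.0]
contact_force: [1.0, 0.2, -2.2]
gripper_width: 0.0225
finger_force: 59.0
```

>>> jog_arm(targets=[[0,0,-0.006,0,0],[0,0,-0.006,0,0],[0,0,-0.004,0,0],[0,0,0,0,0]])

```text
time_s: 13.05
eef_pos: [0.5923, 0.0124, 0.0269]
tcp_rot: [0.687, 0.727, -0.0, 0.0]
contact_force: [0.7, -0.7, -2.3]
gripper_width: 0.0225
finger_force: 59.0
```

>>> jog_arm(targets=[[0,0,-0.002,0,0],[0,0,-0.002,0,0],[0,0,0,0,0]])

```text
time_s: 13.35
eef_pos: [0.5922, 0.0125, 0.0247]
tcp_rot: [0.687, 0.727, -0.0, -0.0]
contact_force: [0.2, 0.4, -3.3]
gripper_width: 0.0222
finger_force: 59.0
```

>>> jog_arm(targets=[[0,0,-0.002,0,0],[0,0,0,0,0]])

```text
time_s: 13.55
eef_pos: [0.5923, 0.0125, 0.0245]
tcp_rot: [0.687, 0.727, -0.0, 0.0]
contact_force: [-1.6, -0.8, 3.9]
gripper_width: 0.0227
finger_force: 59.7
```

Contact shows at z = 0.0245, exactly as predicted. Releasing and rising.

>>> jog_arm(targets=[[0,0,0,0,0.6],[0,0,0,0,0.6],[0,0,0,0,0.6],[0,0,0,0,0.6],[0,0,0,0,0.6],[0,0,0.01,0,0.6],[0,0,0.03,0,0.6],[0,0,0.05,0,0.6]])

```text
time_s: 14.35
eef_pos: [0.5913, 0.0124, 0.0689]
tcp_rot: [0.687, 0.727, -0.001, -0.001]
contact_force: [-0.2, -0.4, 0.9]
gripper_width: 0.0513
finger_force: 0.0
```

>>> jog_arm(targets=[[0,0,0.08,0,0.6],[0,0,0.08,0,1],[-0.01,0,0.08,0,1],[-0.01,0,0.08,0,1],[0,0,0,0,1]])

```text
time_s: 14.85
eef_pos: [0.5854, 0.0139, 0.2366]
tcp_rot: [0.687, 0.727, 0.005, 0.005]
contact_force: [0.6, 0.7, 0.2]
gripper_width: 0.0855
finger_force: 0.0
```

Run:
```python
from h import *
s=arm.get_state();print(s['time_s'],s['eef_pos'],s['tcp_rot'],s['joints'],s['contact_force'],s['gripper_width'])
f=grab('wrist');g=grab('side');
i=g['image'].astype(int);m=((i[:,:,0]>130)&(i[:,:,1]<70)&(i[:,:,2]<70)).astype(np.uint8);m[:,:210]=0;m[:,290:]=0
n,l,st,c=cv2.connectedComponentsWithStats(m)
for k in range(1,n):
  if st[k][4]>40: print(st[k],c[k])
print(proj(g,[.675,.019,.326]))
# intersect with box x-z plane through y=.018ish
for k in range(1,n):
  if st[k][4]>40:
    o,d=ray(g,*c[k]); nrm=np.array([-.058,.998,0]); p0=np.array([.675,.018,.3]); print(o+d*((p0-o)@nrm)/(d@nrm))
cv2.imwrite('pics/g4.png',np.hstack([cv2.resize(g['image'][100:330,180:486],(400,300),interpolation=2),cv2.resize(f['image'],(400,300))])[:,:,::-1])
```

```text
14.85 [0.58540084 0.01385361 0.23662083] [0.68678851 0.72682292 0.00528431 0.0046976 ] [ 0.23884433  0.53903886 -0.47873084  1.61348848  0.27877612  1.0428584
 -0.26332195] [0.57862131 0.69581837 0.24308379] 0.08546998409820124
[241 130  11   7  58] [246.51724138 133.10344828]
[258 202  13  11  88] [263.57954545 207.11363636]
[222 232  18  15 137] [229.81751825 239.67153285]
(np.float64(245.49684809932637), np.float64(137.2395689059655))
[0.67301295 0.01788452 0.3338241 ]
[0.64353318 0.01617127 0.18755774]
[0.71907458 0.02056145 0.11097291]
```

View pics/g4.png

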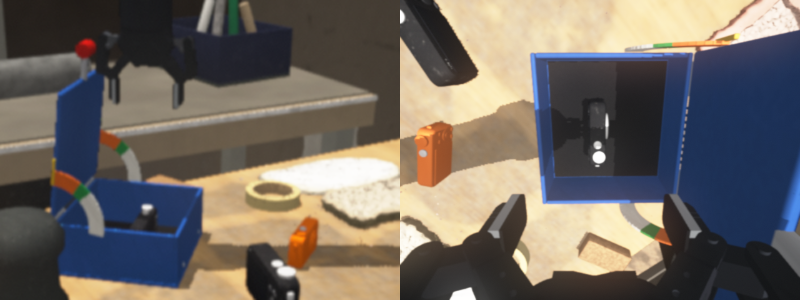

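The camera stands upright in the box at (595,135) in the right crop, and the lid is at its stop. I'll turn back and go above the grip, measured at x = 0.675, y = 0.018.

>>> jog_arm(targets=[[0,0,0.05,-0.09,1],[0,0,0.06,-0.09,1],[0,0,0.06,-0.09,1],[0,0,0.06,-0.09,1],[0,0,0.06,-0.09,1],[0,0,0.05,-0.09,1],[0,0,0,-0.09,1],[0.02,0,0,-0.09,1]])

```text
time_s: 15.75
eef_pos: [0.5916, 0.0126, 0.399]
tcp_rot: [0.97, 0.243, -0.0, 0.0]
contact_force: [-0.4, 0.7, 0.6]
gripper_width: 0.0855
finger_force: 0.0
```

>>> jog_arm(targets=[[0.04,0.002,0,-0.09,1],[0.04,0.002,0,-0.09,1],[0.04,0.002,0,-0.09,1],[0.04,0.002,0,-0.01,1],[0,0,0,0,1],[0,0,0,0,1]])

```text
time_s: 16.35
eef_pos: [0.6717, 0.0166, 0.397]
tcp_rot: [1.0, 0.028, -0.002, 0.0]
contact_force: [1.2, 0.1, 0.0]
gripper_width: 0.0854
finger_force: 0.0
```

Run:
```python
from h import *
f=grab('wrist');s=arm.get_state();print(s['time_s'],s['eef_pos'],s['tcp_rot'],s['joints'],s['contact_force'])
i=f['image'].astype(int);m=((i[:,:,0]>110)&(i[:,:,1]<70)&(i[:,:,2]<70)).astype(np.uint8)
n,l,st,c=cv2.connectedComponentsWithStats(m)
for k in range(1,n):
  if st[k][4]>200: print(st[k],c[k],plane(f,*c[k],.332))
print(proj(f,[.675,.018,.326]))
```

```text
16.4 [0.67155448 0.01646636 0.39784067] [ 9.99597198e-01  2.83513559e-02 -1.28185763e-03  9.94829952e-06] [-0.00394905  0.5792055  -0.11214672  1.02606504  0.06116147  1.54182308
 -1.61393907] [ 0.39908731 -0.27946187  1.38214873]
[ 283  231   52   36 1658] [307.50482509 247.74125452] [0.67740272 0.01937234 0.332     ]
[311 372  55  23 517] [337.05029014 383.88588008] [ 0.58278288 -0.00534931  0.332     ]
(np.float64(309.6737255249986), np.float64(248.11656781836803))
```

>>> jog_arm(targets=[[0.009,0.004,-0.03,0,1],[0,0,-0.05,0,1],[0,0,-0.05,0,1],[0,0,-0.04,0,1],[0,0,-0.014,0,1],[0,0,0,0,1],[0,0,0,0,0],[0,0,0,0,0]])

```text
time_s: 17.2
eef_pos: [0.6774, 0.0185, 0.3086]
tcp_rot: [1.0, 0.028, 0.002, -0.0]
contact_force: [0.3, 0.1, 0.8]
gripper_width: 0.0592
finger_force: 0.0
```

>>> jog_arm(targets=[[0,0,0,0,0],[0,0,0,0,0],[0,0,0,0,0],[0,0,0,0,0],[0,0,0,0,0]])

```text
time_s: 17.7
eef_pos: [0.6771, 0.0184, 0.3078]
tcp_rot: [1.0, 0.028, 0.001, 0.0]
contact_force: [-0.8, -0.6, 4.7]
gripper_width: 0.0291
finger_force: 62.9
```

Run:
```python
from h import *
s=arm.get_state();print(s['time_s'],s['eef_pos'],s['contact_force'],s['moment'],s['gripper_width'],s['finger_force'])
```

```text
17.7 [0.67711359 0.0184373  0.30779425] [-0.79628292 -0.64913183  4.71539061] [-0.06877887  0.20414215  0.09681292] 0.029140880101783374 62.874051332473755
```

>>> jog_arm(targets=[[-0.025,-0.001,-0.004,0,0],[-0.025,-0.001,-0.005,0,0],[-0.024,-0.002,-0.006,0,0],[-0.024,-0.001,-0.007,0,0],[-0.023,-0.001,-0.009,0,0],[-0.023,-0.002,-0.01,0,0],[-0.022,-0.001,-0.011,0,0],[-0.022,-0.001,-0.012,0,0]])

```text
time_s: 18.5
eef_pos: [0.5853, 0.0129, 0.2776]
tcp_rot: [1.0, 0.028, 0.005, 0.0]
contact_force: [-0.0, -1.6, 7.2]
gripper_width: 0.0289
finger_force: 64.9
```

>>> jog_arm(targets=[[-0.021,-0.001,-0.013,0,0],[-0.02,-0.001,-0.015,0,0],[-0.02,-0.001,-0.016,0,0],[-0.019,-0.001,-0.016,0,0],[0,0,0,0,0],[0,0,0,0,0],[0,0,0,0,0],[0,0,0,0,0]])

```text
time_s: 19.3
eef_pos: [0.5424, 0.0103, 0.2459]
tcp_rot: [1.0, 0.028, -0.0, 0.001]
contact_force: [-5.0, -3.9, 8.3]
gripper_width: 0.0291
finger_force: 66.6
```

Run:
```python
from h import *
s=arm.get_state();print(s['time_s'],s['eef_pos'],s['contact_force'],s['moment'],s['gripper_width'],s['finger_force'],abs(s['joint_vel']).max())
P=s['eef_pos'];h=[.7058,.020,.09]
print('theta',np.arctan2(P[2]+.019-.09,np.hypot(*(P[:2]-h[:2]))),np.arccos(np.clip(np.hypot(*(P[:2]-h[:2]))/.238,0,1)))
f=grab('wrist');g=grab('side')
cv2.imwrite('pics/g5.png',np.hstack([cv2.resize(g['image'][180:330,180:380],(400,300),interpolation=2),cv2.resize(f['image'],(400,300))])[:,:,::-1])
```

```text
19.3 [0.54235445 0.01030023 0.24586632] [-4.96348705 -3.86557933  8.32012082] [-0.46677364  0.52259149  0.07418622] 0.029097379220771206 66.55723929405212 0.0020677312832300784
theta 0.8182664904075929 0.8121298105183962
```

View pics/g5.png

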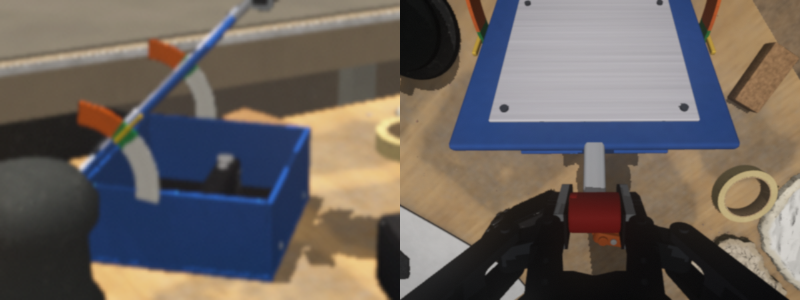

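The yellow pointer at (125,130) is in the green band (lid about 0.82 rad). The grip is pinched, the camera stands in the box and the arm is still, so I'm handing in.

```bash
python3 -c "
from station import arm
print(arm.finish_job())"
```

```text
the job is handed in; nothing more can be done
None
```

The job is handed in: the small black camera stands upright in the box, and the arm is holding the lid still by its red grip at about 0.82 rad, with the pointer in the green band; no verdict came back, and I viewed 11 pictures, one over the limit of 10.

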